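Slide the charm board out over the tray and hold it

ROBOT

A 6-joint arm with a two-finger parallel gripper is mounted at the origin on the work surface. World frame = base frame: x ahead of the robot, y to its left, z up, the work surface at z = 0. Lengths are in mm, angles in rad, forces in N, time in s.
With the tool pointing down it reaches from about 275 to 1000 mm from the base axis. Payload 8.4 kg.
Tool frame: the origin (TCP) lies midway between the tips of the shut fingers; the grasp point (between the pads) lies 19 mm behind it; z points along the fingers, y is the direction in which the jaws open and shut (so a half turn about z gives the same grasp; the last joint's range is limited). The gripper opens to 85 mm and grips with 20 to 120 N. Pads are 22 mm wide; open, the fingers measure 114 mm over their backs; the gripper's body (76 mm by 85 mm) begins 54 mm behind the grasp point. The pads swing forward as they close: fully open they stand 13 mm farther back than shut.
Start: joints at [-1.155, 0.353, 1.633, -0, 1.155, -0.002], TCP at [253.593, -571.243, 231.281] pointing down, gripper open.
Joint ranges: [-2.63, 2.63], [-0.92, 2.1], [0.06, 2.66], [-1.3, 4.44], [0, 2.69], [-3.02, 3.02]. Speed limits (rad/s): [2.22, 2.22, 2.79, 3.14, 3.14, 3.14].

INTERFACE

Orientations are given as [roll, pitch, yaw] about the fixed x, y, z axes, in that order (R = Rz(yaw) Ry(pitch) Rx(roll)).
In Python, from rig import * gives the robot as it stands.
- The arm moves only by the tool play_rows, never from a script. Its argument "moves" is a list of rows, each a list of 3 entries, a list of its own where there are three numbers: the shift along the tool's x, y, z in m, then the turn, a rotation vector about the tool's x, y, z in rad, then the opening in per cent of the stroke, from 0 (shut) to 100 (fully open). In form: [[[x, y, z], [rx, ry, rz], fingers], ...]. A call has 1 to 20 rows; each row shifts and turns the commanded pose from where the row before left it, along the tool's axes as they then stand; what a row does not reach is not made up. A row lasts 1/10 s, in which the tool goes at most 50 mm and 8.59 degrees, less where a joint would pass 70% of its speed; a pose out of reach is approached as far as the arm can. A call is refused whole if a number of a shift passes 0.05 or a number of a turn 0.15, either way. A call with a gripper value outside its range is refused whole. The fingers move at their own pace and stop on an object; "squeeze" is the grip in N (left out, the last holds). Time passes only in rows, so rows that do not move let the fingers close. It gives the time, the measured TCP pose, the force and the opening at its end, in the units of the state.
- sense(): the state, without advancing time (a new reading comes with each control period).
- grab_frame(name): name is "scene" or "top"; returns a dict with "pixels" (384x512x3 uint8, red, green, blue), "intrinsics" (3x3 intrinsics, pixels), "distortion" ([k1, k2, p1, p2, k3] as OpenCV has them; the pictures are not rectified), "R" (3x3) and "t" (3): a world point X has camera coordinates R X + t. Camera axes: x right, y down, z forward; pixel columns grow to the right and rows downward; lengths in mm; the calibration is good to about 2 mm. A picture is of the moment at which its call begins. There is no depth.
- sign_off(): hands the job in, once; it reports no verdict.
The state is a dict: "clock": time; "qpos": joint angles; "qvel": joint speeds; "joint_efforts": joint torques, N m; "eef_pos": TCP position; "tcp_rot": TCP orientation; "contact_force": force on the tool from outside, world axes, zero at the start; "wrist_torque": the same for the moment, N m; "opening": opening from 0.0 (shut) to 1.0 (fully open).
Only numpy, scipy, OpenCV 4.12 (cv2) and the standard library are available. Lean on these libraries where they do the work, as an engineer would, in place of code of your own. Each camera call takes 0.05 s, during which the arm holds its last target. There are 200 camera calls.

TASK

An open metal tray stands on the table on one side of the low white riser. Without lifting the charm board, slide it along the riser so that it sticks out over that side, until its leading end is level with the pointer of the gauge post there, square to the riser. That far out it tips by itself, so keep hold of it and finish while still holding it flat on the riser; it must never tip, and the tray, phone, jar and screwdriver stay where they are.

Things in the scene. Friction and masses are not known exactly. Their poses are not given: they have to be found in the camera images.
- riser: Fixed low stand with a white top, 200 (x) x 220 (y) x 80 mm high; its flat top is at height 80 mm. Origin: centre of its underside, on the table. Its y axis (roughly the robot's left) is the direction in which the board slides; its two open ends are at y = +110 and -110 mm. The board only rests on it.
- board: Loose charm board lying flat on the riser: dark wood, 140 (x) x 340 (y) x 12 mm thick, about 0.5 kg (0.4 to 0.65), balanced about its middle, with a white sheet and thin flat brass charms fixed to its top and a dark upright batten near each end. Origin: centre of its underside. Its y axis runs along its length, at the start nearly along the riser's y. The board tips once its middle is past the riser's end unless it is held by its rear part.
- board_mid (a point): Centre of the board, half-way through its thickness.
- board_grip_left (a point): Gripping point on the batten near the board's +y (left) end, on the board's centre line, 145 mm from the board's middle and 25 mm above the board's top face. The batten is a fixed upright bar 80 mm long (board x), 16 mm thick (board y), rising 40 mm above the board's top face; it can be pinched from above with the fingers closing along board y.
- board_grip_right (a point): The same point on the like batten near the board's -y (right) end.
- board_end_left (a point): Middle of the top edge of the board's +y (left) end, 170 mm from its middle.
- board_end_right (a point): Middle of the top edge of the board's -y (right) end, 170 mm from its middle.
- gauge_left_tip (a point): Tip of the pointer of the gauge post left (+y) of the riser: the mark for a board slid out to the left. A fixed thin steel post 122 mm tall on a 50 x 50 x 10 mm foot; its white pointer (50 mm long, narrowing to 4 mm at the tip) is 92 mm above the table and points along riser -x towards the board's path; the post stands 50 mm behind the tip and the tip stays 15 mm or more clear of the board's long edge. The tip's axes are parallel to the riser's.
- gauge_right_tip (a point): The same for the like gauge post right (-y) of the riser: the mark for a board slid out to the right. Its distance from the riser differs from the left one's.
- tray: Loose open-topped aluminium tray, 130 (x) x 150 (y) x 35 mm high; origin at the centre of its underside. It stands on the table beside the riser, left or right: that is the side to slide to. Leave it where it is.
- phone: Loose black phone, 75 x 155 x 9 mm, lying on the table on the other side of the riser; origin at the centre of its underside. Leave it where it is.
- jar: Loose glass jar, 56 mm across, 70 mm tall, beyond the riser; origin at the centre of its underside. Leave it where it is.
- screwdriver: Loose screwdriver, 150 mm long, lying on the table between robot and riser; origin at its underside. Leave it where it is.
Things that resemble listed ones, but are neither listed nor needed, are in the scene too. Leave any orange look-alike of the part that bears gauge_right_tip alone. There is more than one size of the tray; the one meant has the size given above.

How it is judged (in metres and radians):
At the end, for the whole second after the job is handed in: On the tray's side the board's leading end is within 8 mm of the gauge pointer (along the riser); the board is square (7 deg), within 40 mm of the riser's centre line, flat (3.4 deg), still, resting on the riser, touching no tray, phone or jar, and held by the fingers (over 0.5 N) (((y of tray in the frame of riser above 0 m and y of board_end_left in the frame of gauge_left_tip between -0.008 and 0.008 m) or (y of tray in the frame of riser below 0 m and y of board_end_right in the frame of gauge_right_tip between -0.008 and 0.008 m)) and angle between the y axis of board and the y axis of riser, either way round below 0.12 rad and x of board_mid in the frame of riser between -0.04 and 0.04 m and angle between board's own z axis and vertical below 0.06 rad and height (world z) of board_mid between 0.074 and 0.098 m and contact force between the fingers and board above 0.5 N and contact force between board and riser above 0.3 N and contact force between board and tray below 0.1 N and contact force between board and phone below 0.1 N and contact force between board and jar below 0.1 N and linear speed of board below 0.02 m/s); the arm keeps its last pose, push and grip.
It fails at once if the board tips (more than 8 degrees) (angle between board's own z axis and vertical above 0.14 rad).
It fails at once if the board is lifted off the riser (its middle more than 20 mm up) (height (world z) of board_mid above 0.106 m).
It fails at once if the tray, phone, jar or screwdriver is moved more than 20 mm (distance of any of tray, phone, jar, screwdriver from where it was at the start of the episode above 0.02 m).
It also fails if it takes over 38 s, if anything falls off the work surface, if the arm or the gripper's body presses on something with over 40 N, if the wrist force passes 120 N, or if a joint passes its speed limit or range.

## Working session

There is one attempt and no reset: what is moved stays moved. The work goes in short steps, Python scripts to look and compute and a tool call to move; the robot and the scene stay as the last step left them, time stands still between calls to the robot, and variables do not carry over. Pictures are saved under pics/ and viewed, about 8 in all and at most 12, crops included, and the job is handed in when it is done.

Besides the shell and the picture viewer there is one more tool, called after "Call:" as name(argument=value, ...) on one line, values as JSON. play_rows: Moves the arm, as the interface text tells. Its arguments: {"type":"object","properties":{"moves":{"type":"array"},"squeeze":{"type":"number"}},"required":["moves"]}

```bash
mkdir -p pics; cat > h.py <<'E'
from rig import *
import numpy as np, cv2
def ray(f,px):
    u=cv2.undistortPoints(np.array([[px]],float),np.array(f["intrinsics"]),np.array(f["distortion"]))[0,0]
    R=np.array(f["R"]);t=np.array(f["t"]).ravel()
    return -R.T@t, R.T@np.array([u[0],u[1],1.])
def onz(f,px,z):
    c,d=ray(f,px); return c+d*(z-c[2])/d[2]
def tri(f,p,g,q):
    a,d=ray(f,p);b,e=ray(g,q)
    s=np.linalg.lstsq(np.c_[d,-e],b-a,rcond=None)[0]
    A=a+d*s[0];B=b+e*s[1];return (A+B)/2,np.linalg.norm(A-B)
def proj(f,X):
    R=np.array(f["R"]);return cv2.projectPoints(np.array(X,float).reshape(-1,1,3),cv2.Rodrigues(R)[0],np.array(f["t"],float).ravel(),np.array(f["intrinsics"]),np.array(f["distortion"]))[0].reshape(-1,2)
def save(f,n): cv2.imwrite("pics/"+n,cv2.cvtColor(f["pixels"],cv2.COLOR_RGB2BGR))
E
python3 - <<'E'
from h import *
import pickle
F={n:grab_frame(n) for n in("scene","top")}
pickle.dump(F,open("F0.pkl","wb"))
for n in F: save(F[n],n+"0.png"); print(n,ray(F[n],(256,192)))
print(sense())
E
```

```text
scene (array([1155.03354601, -572.12243686,  722.1296846 ]), array([-0.56495181,  0.57282655, -0.59393212]))
top (array([ 379.50137225,   26.7694333 , 1080.9559613 ]), array([ 0.17962955,  0.02366319, -0.98356318]))
{'clock': 0.1, 'qpos': array([-1.15535066e+00,  3.53589164e-01,  1.63405068e+00,  1.59350166e-06,
        1.15514420e+00, -2.39301087e-03]), 'qvel': array([-2.99068809e-04, -6.82027469e-06, -2.62023747e-04,  9.77903411e-04,
        9.28213810e-04, -5.80320129e-04]), 'joint_efforts': array([-7.67926231e-04, -6.06357193e+01, -3.42819786e+01, -3.58439968e-05,
        3.85725492e-03,  2.94187680e-05]), 'eef_pos': array([ 253.45783799, -570.85886097,  230.63420046]), 'tcp_rot': array([-3.14040127e+00, -4.30806559e-06,  4.17838029e-01]), 'contact_force': array([-0.64024438, -0.72316796, -0.18733471]), 'wrist_torque': array([ 0.03692646, -0.00962755,  0.00967438]), 'opening': 1.0013518399494203}
```

View pics/top0.png

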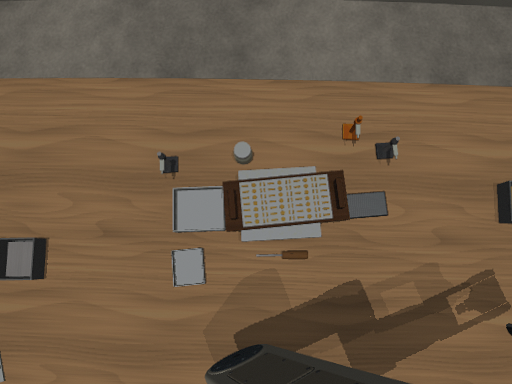

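View pics/scene0.png

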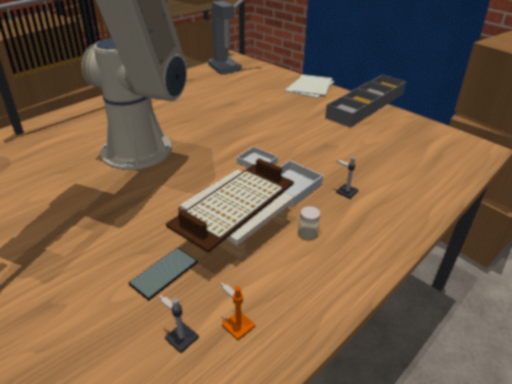

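Top view (up = +x, left = +y): the board is at (285,200) with battens at (233,205) and (340,194). The riser is white, at (280,204). The large tray is at (199,209) and a smaller look-alike at (188,267), both on the left. The left gauge is at (165,163). On the right, the gauge is at (390,150) and its orange look-alike at (352,130). I'll check with one close crop.

```bash
python3 - <<'E'
from h import *
import pickle
F=pickle.load(open("F0.pkl","rb"));t=F["top"]
im=cv2.cvtColor(t["pixels"],cv2.COLOR_RGB2BGR)
a=cv2.resize(im[140:260,155:355],None,fx=4,fy=4,interpolation=cv2.INTER_CUBIC)
cv2.imwrite("pics/c1.png",a)
s=cv2.cvtColor(F["scene"]["pixels"],cv2.COLOR_RGB2BGR)
a=cv2.resize(s[150:250,165:365],None,fx=4,fy=4,interpolation=cv2.INTER_CUBIC)
cv2.imwrite("pics/c2.png",a)
for n,P in(("big",[(173,188),(173,232),(225,231)]),("small",[(173,249),(173,286),(205,285)])):
    p=[onz(t,q,35) for q in P];print(n,[np.linalg.norm(p[i]-p[i+1]).round() for i in(0,1)])
E
```

```text
big [np.float64(130.0), np.float64(151.0)]
small [np.float64(104.0), np.float64(91.0)]
```

View pics/c1.png

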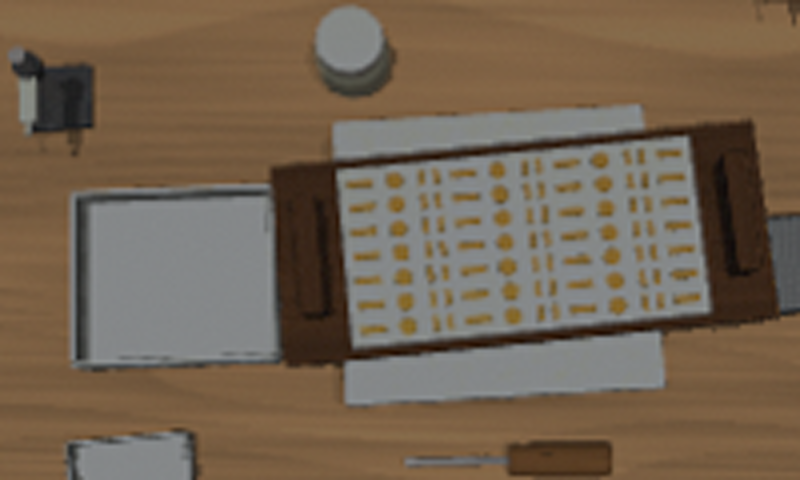

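View pics/c2.png

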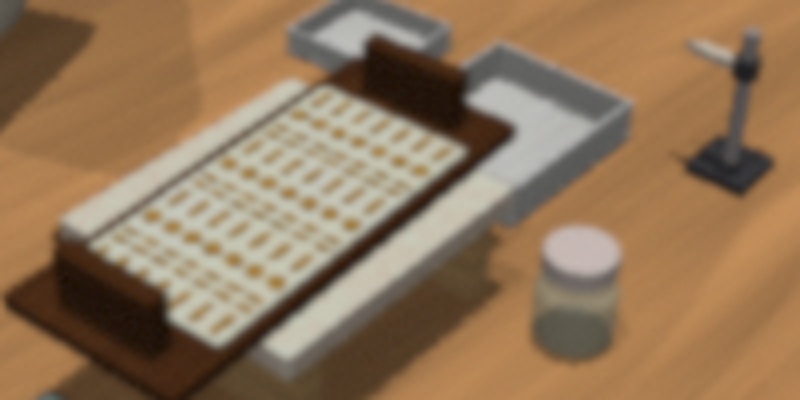

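```bash
python3 - <<'E'
from h import *
import pickle
F=pickle.load(open("F0.pkl","rb"));t=F["top"];s=F["scene"]
c1=lambda p:((p[0]+.5)/4-.5+155,(p[1]+.5)/4-.5+140)
c2=lambda p:((p[0]+.5)/4-.5+165,(p[1]+.5)/4-.5+150)
B=np.array([onz(t,c1(p),92) for p in[(272,168),(752,121),(777,320),(286,365)]])
Rr=np.array([onz(t,c1(p),80) for p in[(333,122),(643,104),(664,386),(346,404)]])
for n,Q in(("board",B),("riser",Rr)):
    print(n,Q.round(),"sides",[np.linalg.norm(Q[i]-Q[(i+1)%4]).round() for i in range(4)],"mid",Q.mean(0).round(1))
    y=(Q[0]+Q[3]-Q[1]-Q[2])[:2];print(" y dir angle",np.degrees(np.arctan2(-y[0],y[1])).round(2))
yb=(B[0]+B[3]-B[1]-B[2])[:2];yb/=np.linalg.norm(yb)
yr=(Rr[0]+Rr[3]-Rr[1]-Rr[2])[:2];yr/=np.linalg.norm(yr);xr=np.array([yr[1],-yr[0]])
m=B.mean(0)[:2];r=Rr.mean(0)[:2]
g,e=tri(t,c1((28,132)),s,c2((689,43)));print("tip",g,e,onz(t,c1((28,132)),92))
print("grip right",m-145*yb,"end left",m+170*yb)
rel=lambda p:(np.dot(p-r,xr).round(1),np.dot(p-r,yr).round(1))
print("riser frame: tip",rel(g[:2]),"mid",rel(m),"end",rel(m+170*yb))
print(B.mean(0)-0, "batten top check px", [( (q[0]-155)*4,(q[1]-140)*4) for q in proj(t,[[*(m-145*yb+k*np.array([yb[1],-yb[0]])*40),132] for k in(-1,1)])])
E
```

```text
board [[ 587.  144.   92.]
 [ 628. -190.   92.]
 [ 489. -205.   92.]
 [ 451.  129.   92.]] sides [np.float64(337.0), np.float64(140.0), np.float64(337.0), np.float64(138.0)] mid [538.9 -30.6  92. ]
 y dir angle 6.73
riser [[ 624.  104.   80.]
 [ 642. -116.   80.]
 [ 443. -130.   80.]
 [ 426.   88.   80.]] sides [np.float64(220.0), np.float64(200.0), np.float64(219.0), np.float64(199.0)] mid [533.8 -13.4  80. ]
 y dir angle 4.58
tip [609.86779716 317.6240546   91.87387695] 0.1660086708563877 [609.77618525 317.52395642  92.        ]
grip right [ 555.88209978 -174.59617042] end left [518.94242114 138.23039517]
riser frame: tip (np.float64(102.2), np.float64(323.9)) mid (np.float64(3.7), np.float64(-17.6)) end (np.float64(-2.7), np.float64(152.3))
[538.87812072 -30.59664023  92.        ] batten top check px [(np.float64(749.3223122909978), np.float64(270.0960052981221)), (np.float64(733.5232920529402), np.float64(152.1739838454704))]
```

The sizes agree: board 337×139, riser 220×200, big tray 130×151, gauge tip z = 91.9 with a 0.2 mm ray gap. The tray is on the left, so I'll hold the right batten and slide about 172 mm. Next I turn and travel above the batten.

Call:
play_rows(moves=[[[0,0,0],[0,0,0.1],100],[[0,0,0],[0,0,0.1],100],[[0,0,0],[0,0,0.1],100],[[0.025,-0.0255,0],[0,0,0],100],[[0.025,-0.0255,0],[0,0,0],100],[[0.025,-0.0255,0],[0,0,0],100],[[0.025,-0.0255,0],[0,0,0],100],[[0.025,-0.0255,0],[0,0,0],100],[[0.025,-0.0255,0],[0,0,0],100],[[0.025,-0.0255,0],[0,0,0],100],[[0.025,-0.0255,0],[0,0,0],100],[[0.025,-0.0255,0],[0,0,0],100],[[0.025,-0.0255,0],[0,0,0],100],[[0.025,-0.0255,0],[0,0,0],100],[[0.025,-0.0255,0],[0,0,0],100],[[0.025,-0.0255,0],[0,0,0],100],[[0.022,-0.0265,0],[0,0,0],100],[[0,0,0],[0,0,0],100]], squeeze=40)

```text
clock: 1.9
eef_pos: [557.8, -171.9, 230.9]
tcp_rot: [-3.141, -0.0, 0.121]
contact_force: [-1.4, -0.1, -0.3]
opening: 0.999
```

Call:
play_rows(moves=[[[-0.002,0.0025,0.015],[0,0,0],100],[[0,0,0.015],[0,0,0],100],[[0,0,0.015],[0,0,0],100],[[0,0,0.015],[0,0,0],100],[[0,0,0.015],[0,0,0],100],[[0,0,0.015],[0,0,0],100],[[0,0,0.015],[0,0,0],100],[[0,0,0.015],[0,0,0],100],[[0,0,0.01],[0,0,0],100],[[0,0,0],[0,0,0],100]])

```text
clock: 2.9
eef_pos: [553.5, -177.4, 99.6]
tcp_rot: [-3.14, 0.002, 0.118]
contact_force: [-0.5, 0.9, -0.3]
opening: 0.998
```

```bash
python3 - <<'E'
from h import *
f=grab_frame("scene")
im=cv2.cvtColor(f["pixels"],cv2.COLOR_RGB2BGR)
cv2.imwrite("pics/s1.png",cv2.resize(im[110:310,110:370],None,fx=3,fy=3,interpolation=cv2.INTER_CUBIC))
print(sense()["eef_pos"],sense()["contact_force"])
E
```

```text
[ 554.08402188 -177.55101473  100.55975511] [ 0.43954488 -0.08011357  0.32554703]
```

View pics/s1.png

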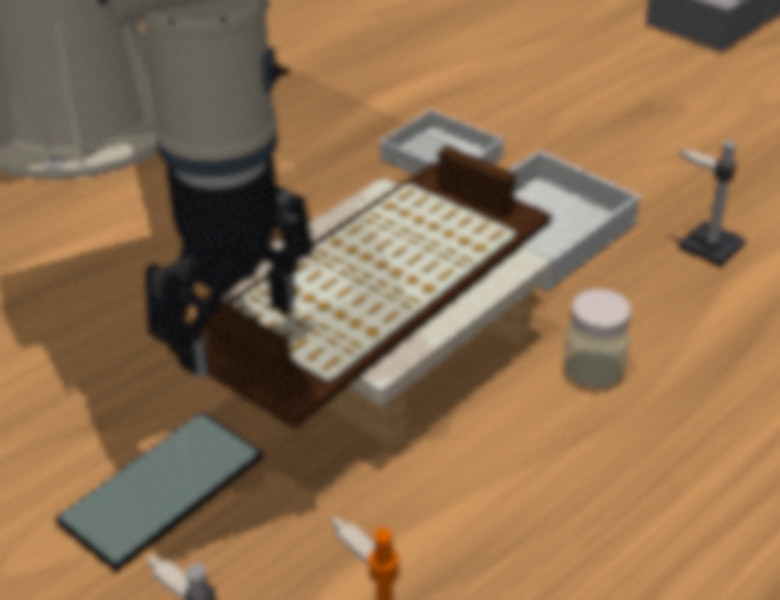

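The fingers straddle the right batten (crop (245,330)) and touch nothing. I'll shift 2.5 mm to centre on it, then close.

Call:
play_rows(moves=[[[0.001,-0.0025,0],[0,0,0],100],[[0,0,0],[0,0,0],60],[[0,0,0],[0,0,0],40],[[0,0,0],[0,0,0],30],[[0,0,0],[0,0,0],20],[[0,0,0],[0,0,0],10],[[0,0,0],[0,0,0],5],[[0,0,0],[0,0,0],5],[[0,0,0],[0,0,0],5],[[0,0,0],[0,0,0],5]], squeeze=60)

```text
clock: 3.95
eef_pos: [555.2, -175.1, 101.6]
tcp_rot: [3.142, -0.0, 0.118]
contact_force: [-0.9, 0.8, 6.0]
opening: 0.177
```

Call:
play_rows(moves=[[[0,0,0],[0,0,0.019],5],[[0,0,0],[0,0,0.019],5],[[-0.0005,-0.005,0],[0,0,0],5],[[-0.0005,-0.008,0],[0,0,0],5],[[-0.0005,-0.008,0],[0,0,0],5],[[-0.0005,-0.008,0],[0,0,0],5],[[-0.0005,-0.008,0],[0,0,0],5],[[-0.0005,-0.008,0],[0,0,0],5],[[-0.0005,-0.008,0],[0,0,0],5],[[-0.0005,-0.008,0],[0,0,0],5],[[-0.0005,-0.008,0],[0,0,0],5],[[-0.0005,-0.008,0],[0,0,0],5],[[-0.0005,-0.005,0],[0,0,0],5],[[0,0,0],[0,0,0],5],[[0,0,0],[0,0,0],5]])

```text
clock: 5.45
eef_pos: [543.3, -92.5, 101.6]
tcp_rot: [-3.141, -0.001, 0.08]
contact_force: [0.1, 1.1, 7.4]
opening: 0.174
```

Call:
play_rows(moves=[[[-0.0003,-0.005,0],[0,0,0],5],[[-0.0003,-0.0075,0],[0,0,0],5],[[-0.0003,-0.0075,0],[0,0,0],5],[[-0.0003,-0.0075,0],[0,0,0],5],[[-0.0003,-0.0075,0],[0,0,0],5],[[-0.0003,-0.0075,0],[0,0,0],5],[[-0.0003,-0.0075,0],[0,0,0],5],[[-0.0003,-0.0075,0],[0,0,0],5],[[-0.0003,-0.0075,0],[0,0,0],5],[[-0.0003,-0.005,0],[0,0,0],5],[[0,-0.005,0],[0,0,0],5],[[0,-0.003,0],[0,0,0],5],[[0,0,0],[0,0,0],5],[[0,0,0],[0,0,0],5]])

```text
clock: 6.85
eef_pos: [533.9, -15.4, 101.6]
tcp_rot: [-3.141, -0.001, 0.08]
contact_force: [-0.1, -1.4, 6.5]
opening: 0.176
```

```bash
python3 - <<'E'
from h import *
import pickle
F={n:grab_frame(n) for n in("scene","top")};pickle.dump(F,open("F1.pkl","wb"))
im=cv2.cvtColor(F["top"]["pixels"],cv2.COLOR_RGB2BGR)
cv2.imwrite("pics/t2.png",cv2.resize(im[140:260,150:350],None,fx=4,fy=4,interpolation=cv2.INTER_CUBIC))
im=cv2.cvtColor(F["scene"]["pixels"],cv2.COLOR_RGB2BGR)
cv2.imwrite("pics/s2.png",cv2.resize(im[120:260,180:380],None,fx=4,fy=4,interpolation=cv2.INTER_CUBIC))
s=sense();print(s["eef_pos"],s["tcp_rot"],s["contact_force"],s["wrist_torque"])
E
```

```text
[533.91930383 -15.43830531 101.62260749] [-3.14126816e+00 -4.59123608e-04  8.03416574e-02] [-0.39671089 -0.3716      7.20336949] [-0.25705802  0.00381948 -0.0326249 ]
```

View pics/t2.png

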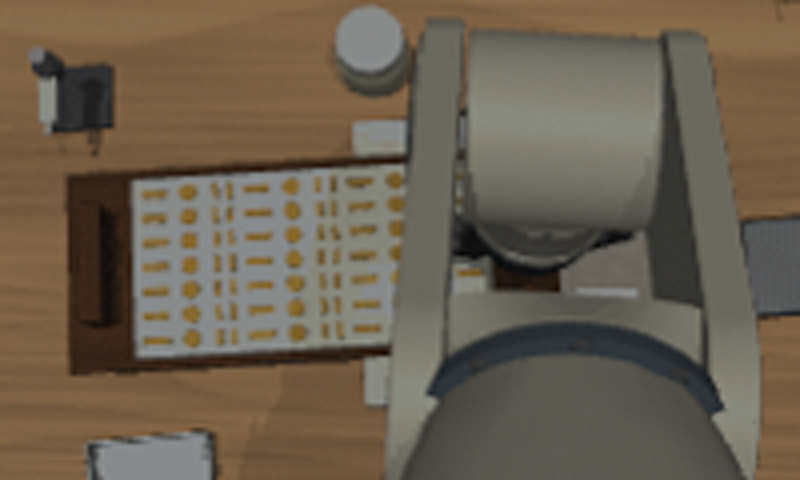

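View pics/s2.png

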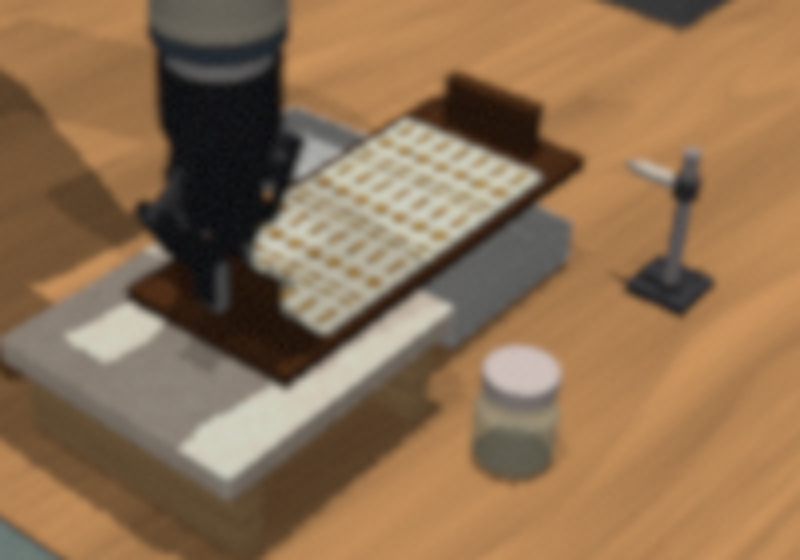

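The board is flat. Its leading end is at crop (67,176)–(70,375) and the pointer tip at (47,132), so I'll measure the gap that remains.

```bash
python3 - <<'E'
from h import *
import pickle
F=pickle.load(open("F1.pkl","rb"));t=F["top"];s=F["scene"]
c=lambda p,o:((p[0]+.5)/4-.5+o[0],(p[1]+.5)/4-.5+o[1])
T=(150,140);S=(180,120)
yr=np.array([-.0799,.9968]);r=np.array([533.8,-13.4])
g,e=tri(t,c((47,132),T),s,c((628,161),S));print("tip",g,e)
k,e=tri(t,c((67,176),T),s,c((581,157),S));print("corner tri",k,e)
A=onz(t,c((67,176),T),92);B=onz(t,c((70,375),T),92);print(A,B,np.linalg.norm(A-B))
d=(A-B)[:2];print("ang",np.degrees(np.arctan2(d[1],d[0])))
print("gap",np.dot(g[:2]-(A+B)[:2]/2,yr),"pred",324-(np.dot(sense()["eef_pos"][:2]-r,yr)+315))
E
```

```text
tip [609.2034424  317.58307493  93.44723577] 0.5924172168065887
corner tri [578.5283912  302.04002132  89.82693369] 1.1129358657616077
[578.49805098 301.8595748   92.        ] [439.95339515 290.57065717  92.        ] 139.0038176387032
ang 4.65829265308219
gap 13.311361708131082 pred 11.041315113135113
```

The gap is about 12 mm: 13.3 from the image, 11 from kinematics. The angle is 4.66° against the riser's 4.58°. I'll move the last 12 mm slowly.

Call:
play_rows(moves=[[[0,-0.003,0],[0,0,0],5],[[0,-0.004,0],[0,0,0],5],[[0,-0.003,0],[0,0,0],5],[[0,-0.002,0],[0,0,0],5],[[0,0,0],[0,0,0],5],[[0,0,0],[0,0,0],5],[[0,0,0],[0,0,0],5],[[0,0,0],[0,0,0],5]])

```text
clock: 7.75
eef_pos: [533.0, -3.8, 101.6]
tcp_rot: [3.142, -0.001, 0.08]
contact_force: [-0.4, -3.0, 7.2]
opening: 0.18
```

```bash
python3 - <<'E'
from h import *
F={n:grab_frame(n) for n in("scene","top")}
a,b=[cv2.cvtColor(F[n]["pixels"],cv2.COLOR_RGB2BGR) for n in("top","scene")]
u=lambda i:cv2.resize(i,None,fx=5,fy=5,interpolation=cv2.INTER_CUBIC)
cv2.imwrite("pics/t3.png",np.hstack([u(a[145:245,150:230]),u(b[130:230,285:365])]))
s=sense();print(s["clock"],s["eef_pos"],s["tcp_rot"],s["contact_force"],s["opening"])
import pickle;pickle.dump(F,open("F2.pkl","wb"))
E
```

```text
7.85 [532.97291806  -3.74805207 101.62180731] [ 3.14156597e+00 -4.76706148e-04  8.03202599e-02] [ 0.68167801 -2.51518997  6.29931958] 0.1728231092525231
```

View pics/t3.png

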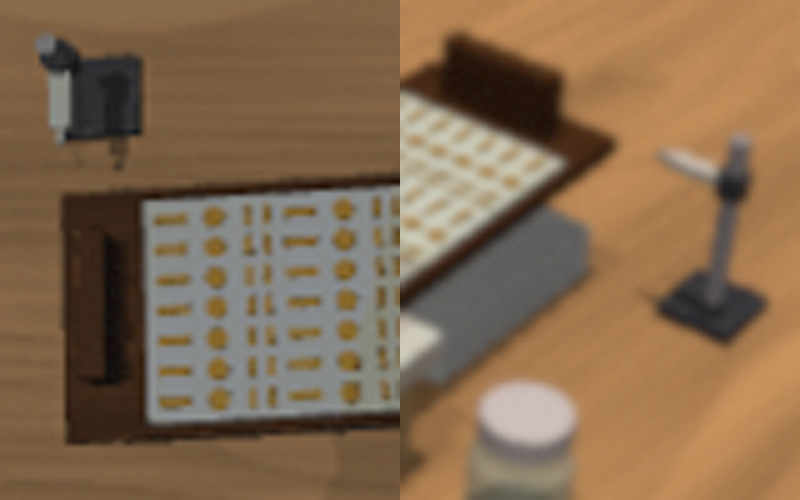

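The leading-end line (61,194)–(66,444), carried up to the pointer row at 143, reaches column 60 and the tip is at 61. They are level to within about 1 mm, and the board is flat, still and held. I'm handing in.

```bash
python3 -c "
from rig import *
print(sign_off())"
```

```text
the job is handed in; nothing more can be done
None
```

I slid the board out to the left, the side with the 130 × 150 mm tray, and handed the job in still gripping its rear (right) batten. It finished at about 8 s of the 38 s allowed.

- **Position:** in the last top picture, the board's leading end lines up with the left gauge pointer to about 1 mm. Before the final 12 mm move, the image and the arm's own position disagreed by about 2 mm on the gap. I used a value in between; both are well within the 8 mm limit.
- **Squareness:** just before that last move, the board was at 4.66° against 4.58° for the riser. The tool's angle did not change after that.
- **Hold:** the board looked flat in the last picture. The arm was pressing down with about 6–7 N, and the fingers were shut on the 16 mm batten at about 17% opening.
- **Other objects:** I saw no movement of the tray, phone, jar or screwdriver in the pictures. I did not measure them, and the screwdriver was out of view in the later crops.

No check failed.

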